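# Change the desiccant in the anatomy cabinet

### The job

Press the return bin's lid-lift lever down with the glass paperweight and leave the paperweight on its pad so that it holds the lid raised, put every used desiccant tin into the open bin, then stand the paperweight back on its cork coaster so that the lever rises and the lid closes. Also lay the new white cartridge in the cradle of the humidity unit, lengthwise, and swing the hinged clamp fully down over it so that it is driven home. Work the lid by its lever only, never by hand, and leave the knee model, the pointer and the spring clamp where they are.

Things in the scene. Friction and masses are not known exactly. Their poses are not given: they have to be found in the camera images.
- bin: fixed open-topped grey plastic return bin, 170 mm deep (its x) x 200 mm wide (its y) x 150 mm tall, walls and floor 5 mm; origin at the centre of its underside; its front (-x of its frame) faces the robot and carries the lever. Fully raised, the lid stands upright along the +x edge, up to about 325 mm above the table.
- bin_lid: steel lid, 172 x 206 x 5 mm, hinged along the bin's far (+x) top edge, 151 mm above the table; origin on the hinge; closed its z axis is vertical and it lies flat over the bin. It is linked to the lever and opens 5.71 rad per rad of lever: 0 to 1.60 rad.
- bin_lever (a joint): angle of the lid-lift lever: 0 is up (lid closed), 0.28 rad is fully pressed down (lid fully raised, 1.60 rad). Sprung: pressing it takes about 3 to 4 N at the pad, and it comes back up by itself, closing the lid, as soon as it is let go. The paperweight is heavy enough to hold it down; the tins and the cartridge are not.
- bin_pad (a point): centre of the top of the lever's 90 x 90 mm pad, in line with the bin (along -x), 155 mm from its centre. 7 mm rims on the near and far edges only, 82 mm apart inside. The lever pivots at the bin's middle, 30 mm up: the pad goes from about 64 mm above the table to 21 mm. It is level when fully pressed; at rest it slopes 0.28 rad, outer edge higher (not shown by its frame).
- weight: jade-green glass paperweight, a round disc 66 mm across with straight sides 34 mm high and a low dome to 47 mm, about 0.52 kg (up to 15 % more or 8 % less); origin at the centre of its flat underside; it starts on the coaster
- coaster: fixed square cork coaster 90 x 90 x 4 mm; origin at the centre of its underside
- tin0: plain perforated aluminium desiccant tin, a used one, a rectangular block 60 x 42 x 34 mm (its own x, y, z), about 90 g; origin at the centre of its underside, so its middle is 17 mm along its own z. There are 2 to 4 such tins in a run; an absent one reads None.
- tin1: plain perforated aluminium desiccant tin, a used one, a rectangular block 60 x 42 x 34 mm (its own x, y, z), about 90 g; origin at the centre of its underside, so its middle is 17 mm along its own z. There are 2 to 4 such tins in a run; an absent one reads None.
- tin2: plain perforated aluminium desiccant tin, a used one, a rectangular block 60 x 42 x 34 mm (its own x, y, z), about 90 g; origin at the centre of its underside, so its middle is 17 mm along its own z. There are 2 to 4 such tins in a run; an absent one reads None.
- tin3: plain perforated aluminium desiccant tin, a used one, a rectangular block 60 x 42 x 34 mm (its own x, y, z), about 90 g; origin at the centre of its underside, so its middle is 17 mm along its own z. There are 2 to 4 such tins in a run; an absent one reads None.
- cart_center (a point): middle of the new white plastic cartridge, a block 90 mm long (its x) with a square 48 x 48 mm section (y, z), slotted on all four long sides, all of which are alike (either end and any long side may lead); about 0.2 kg; starts lying flat, this point 24 mm above the table
- cradle (a point): centre of the top of the humidity unit's sprung seat when unloaded, 32 mm above the table (fixed, does not sink with it); x runs along the cradle towards the clamp hinge, z up. The cradle is 98 x 54 mm inside, walls 5 mm thick, tops 44 mm above the table, on a fixed base 170 x 110 mm. A housing 55 mm tall, 120 mm wide lies 85 to 160 mm along +x.
- seat (a joint): how far the sprung seat is pushed down, m: 0 unloaded, 0.008 with the cartridge fully home under the closed clamp (limit 0.010). The spring more than carries the cartridge's weight and pushes up with about 6 N when home.
- clamp (a joint): angle of the hinged clamp: 0 is fully closed (level), 2.0 fully open; at 1.57 it stands upright. It is stiff (0.45 N m) and stays where it is put, also when closed on the cartridge. It starts open at 1.6 to 1.85 rad.
- clamp_hinge (a point): middle of the clamp's hinge axis, 70 mm along the cradle's +x from its centre, 80 mm above the table; the axis runs along the cradle's y; this frame's axes are those of the cradle
- clamp_bar (a point): middle of the clamp's round handle bar, 14 mm thick, 92 mm long, parallel to the hinge axis, 165 mm from it. Side arms 92 mm apart join it to the hinge; a pressing plate 36 mm long, centred 70 mm from the hinge, spans them; between plate and bar it is open. Closed, the bar is 95 mm from the cradle's centre along -x, 80 mm above the table; the plate's underside is at 72 mm.
- knee: bystander: blue plastic knee-joint model on a black base, 100 x 70 mm, 145 mm tall; origin at the centre of its underside
- pointer: bystander: beech pointer handle with square ends, 135 mm long (its x), 22 mm thick; origin at its underside
- spring_clamp: bystander: steel spring clamp lying flat, about 105 mm long (its x), 60 mm wide, 24 mm high; origin at its underside
Things that resemble listed ones, but are neither listed nor needed, are in the scene too. Of the things like the weight, leave any that is orange or red; of the rest the smaller one is meant.

How it is judged (in metres and radians):
On the way, in this order (a step that is already met when the one before it is completed fails the run):
1. the paperweight, let go on the pad, holds the lever down and the lid raised (horizontal distance between weight and bin_pad below 0.04 m and contact force between the fingers and weight below 0.2 N and value of joint bin_lever above 0.24 rad), for 0.5 s.
2. every used tin is in the bin while the lid is still raised (x of tin0 in the frame of bin between -0.085 and 0.085 m and y of tin0 in the frame of bin between -0.1 and 0.1 m and z of tin0 in the frame of bin between -0.01 and 0.14 m and x of tin1 in the frame of bin between -0.085 and 0.085 m and y of tin1 in the frame of bin between -0.1 and 0.1 m and z of tin1 in the frame of bin between -0.01 and 0.14 m and x of tin2 in the frame of bin between -0.085 and 0.085 m and y of tin2 in the frame of bin between -0.1 and 0.1 m and z of tin2 in the frame of bin between -0.01 and 0.14 m and x of tin3 in the frame of bin between -0.085 and 0.085 m and y of tin3 in the frame of bin between -0.1 and 0.1 m and z of tin3 in the frame of bin between -0.01 and 0.14 m and value of joint bin_lever above 0.24 rad), for 0.2 s.
3. the lever is released and the lid is closed over the tins (x of tin0 in the frame of bin between -0.085 and 0.085 m and y of tin0 in the frame of bin between -0.1 and 0.1 m and z of tin0 in the frame of bin between -0.01 and 0.14 m and x of tin1 in the frame of bin between -0.085 and 0.085 m and y of tin1 in the frame of bin between -0.1 and 0.1 m and z of tin1 in the frame of bin between -0.01 and 0.14 m and x of tin2 in the frame of bin between -0.085 and 0.085 m and y of tin2 in the frame of bin between -0.1 and 0.1 m and z of tin2 in the frame of bin between -0.01 and 0.14 m and x of tin3 in the frame of bin between -0.085 and 0.085 m and y of tin3 in the frame of bin between -0.1 and 0.1 m and z of tin3 in the frame of bin between -0.01 and 0.14 m and value of joint bin_lever below 0.02 rad), for 0.2 s.
At the end, for the whole second after the job is handed in: All tins in the bin, lid closed (lever under 0.02 rad), paperweight upright and still on the coaster within 25 mm of its centre, cartridge in the cradle within 10 mm of its centre and 0.12 rad of its line, pressed at least 5 mm down, clamp within 0.05 rad of closed (all of step 3 and horizontal distance between weight and coaster below 0.025 m and height (world z) of weight below 0.009 m and angle between weight's own z axis and vertical below 0.12 rad and linear speed of weight below 0.02 m/s and value of joint clamp below 0.05 rad and value of joint seat above 0.005 m and x of cart_center in the frame of cradle between -0.01 and 0.01 m and y of cart_center in the frame of cradle between -0.01 and 0.01 m and z of cart_center in the frame of cradle below 0.021 m and angle between the x axis of cart_center and the x axis of cradle, either way round below 0.12 rad); the robot touches nothing.
It fails at once if the robot works or pushes the lid itself (contact force between any of the fingers, the arm and bin_lid above 3 N).
It fails at once if a bystander (knee model, pointer, spring clamp) is moved more than 40 mm (distance of any of knee, pointer, spring_clamp from where it was at the start of the episode above 0.04 m).
Of tin0, tin1, tin2, tin3 only 2 to 4 are there at a start; the rules pass over those that are not, and their reading is None.
At some moment in a run one of tin0, tin1, tin2, tin3 may be knocked a few centimetres aside while the robot is not near it.
Once in a run the grip may slacken for a moment while it holds something.
It also fails if it takes over 210 s, if anything falls off the work surface, if the arm or the gripper's body presses on something with over 40 N, if the wrist force passes 120 N, or if a joint passes its speed limit or range.

### The arm

A 6-joint arm with a two-finger parallel gripper is mounted at the origin on the work surface. World frame = base frame: x ahead of the robot, y to its left, z up, the work surface at z = 0. Lengths are in mm, angles in rad, forces in N, time in s.
With the tool pointing down it reaches from about 325 to 775 mm from the base axis. Payload 9.3 kg.
Tool frame: the origin (TCP) lies at the very end of the fingers, on their centre line; the grasp point (between the pads) lies 19 mm behind it (bot.hold_point_z is the x of the grasp point in the tool frame, in mm); x points along the fingers, y is the direction in which the jaws open and shut, and the axes are right-handed (so a half turn about x gives the same grasp; the last joint's range is limited). The gripper opens to 85 mm and grips with 20 to 120 N. Pads are 22 mm wide; open, the fingers measure 114 mm over their backs; the gripper's body (76 mm by 85 mm) begins 54 mm behind the grasp point. The pads swing forward as they close: fully open they stand 13 mm farther back than shut.
Start: joints at [-1.498, 0.259, 0.021, 1.334, 0, 1.418], TCP at [123.131, -536.037, 231.279] pointing down, gripper open.
Joint ranges: [-3.04, 3.04], [-0.91, 1.82], [-1.04, 1.36], [-1.92, 1.95], [-1.52, 1.45], [-3.14, 3.14]. Speed limits (rad/s): [2.22, 2.22, 2.79, 3.14, 3.14, 3.14].

### API

Orientations are given as a rotation vector (axis times angle).
In Python, from station import bot, jaws, kinematics, camera, camera_model, finish_job gives the robot as it stands. The module is installed in compiled form; this text tells all that it offers. Calls block until the motion is done:
- bot.move_to(position, orientation): joint-space move of the TCP to a pose.
- bot.move_l(position, max_speed=150, frame=None, f_stop=None): straight line of the TCP; frame=None keeps the orientation; max_speed is the mean speed in mm/s. With f_stop (N) it stops when the force on the tool has changed by that much, and returns True; else False.
- bot.move_joints(angles): joint-space move.
- jaws.set_gripper(opening, strength=None): opening from 0.0 (shut) to 1.0 (fully open); strength is the grip in N (None keeps the last); returns when the fingers have stopped.
- bot.wait(seconds).
- kinematics.ik(position, orientation): joint angles nearest the present ones, or None.
- camera(name): name is "scene" or "top" or "wrist"; returns (picture, depth): 384x512x3 uint8, blue, green, red; 384x512 float32, mm along the optical axis (not along the pixel's ray), 0 where there is no reading.
- camera_model(name): a dict with "K" (3x3 intrinsics, pixels), "pose" (4x4, takes a point from camera to world coordinates). Camera axes: x right, y down, z forward; pixel columns grow to the right and rows downward; lengths in mm; the calibration is good to about 2 mm. The wrist camera is an equidistant fisheye: a pixel r from the principal point sees the ray r / f radians off the axis. A picture is of the moment at which its call begins: read the wrist's pose just before it. camera_model takes no time and is no camera call; for the wrist camera it gives the pose at the moment of the call.
A pose or a line that the arm cannot do raises bot.Unreachable and nothing moves.
- finish_job(): hands the job in, once; it reports no verdict.
Readings, each from a call of its own:
- bot.read_clock(): time.
- bot.read_joints(): joint angles.
- bot.read_qvel(): joint speeds.
- bot.read_joint_torque(): joint torques, N m.
- bot.read_ee_pos(): TCP position.
- bot.read_ee_rot(): TCP orientation.
- bot.read_wrist_force(): force on the tool from outside, world axes, zero at the start.
- bot.read_moment(): the same for the moment, N m.
- bot.read_grip_width(): opening from 0.0 (shut) to 1.0 (fully open).
Only numpy, scipy, OpenCV 4.12 (cv2) and the standard library are available. Lean on these libraries where they do the work, as an engineer would, in place of code of your own. Each camera call takes 0.05 s, during which the arm holds its last target. There are 200 camera calls.

## Working session

There is one attempt and no reset: what is moved stays moved. The work goes in short steps, each a Python script; the robot and the scene stay as the last script left them, time stands still between calls to the robot, and variables do not carry over. Pictures are saved under pics/ and viewed, about 12 in all and at most 16, crops included, and the job is handed in when it is done.

```bash
ls; mkdir -p pics; python3 - <<'E'
from station import *
import cv2,numpy as np
for n in ("scene","top"):
    im,d=camera(n); cv2.imwrite(f"pics/{n}0.png",cv2.resize(im,(800,600),interpolation=cv2.INTER_CUBIC)); np.savez(f"{n}0.npz",im=im,d=d)
    m=camera_model(n); print(n,m["K"].tolist(),np.round(m["pose"],3).tolist(),(d>0).mean())
print(bot.read_clock(),bot.read_ee_rot(),bot.hold_point_z)
E
```

```text
pics
scene [[350.92719811415583, 0.0, 261.2080916209222], [0.0, 350.92719811415583, 193.63823343757045], [0.0, 0.0, 1.0]] [[0.803, 0.452, -0.388, 971.67], [0.595, -0.625, 0.505, -561.515], [-0.014, -0.637, -0.771, 959.284], [0.0, 0.0, 0.0, 1.0]] 0.9959665934244791
top [[351.6003166405731, 0.0, 259.37856440980846], [0.0, 351.6003166405731, 194.65726845514743], [0.0, 0.0, 1.0]] [[-0.003, -0.987, 0.163, 357.674], [-1.0, 0.004, 0.007, -37.531], [-0.007, -0.163, -0.987, 1243.74], [0.0, 0.0, 0.0, 1.0]] 0.9958953857421875
0.1 [ 2.10243602  0.23958545 -2.10236673] -18.700000000000003
```

View pics/top0.png

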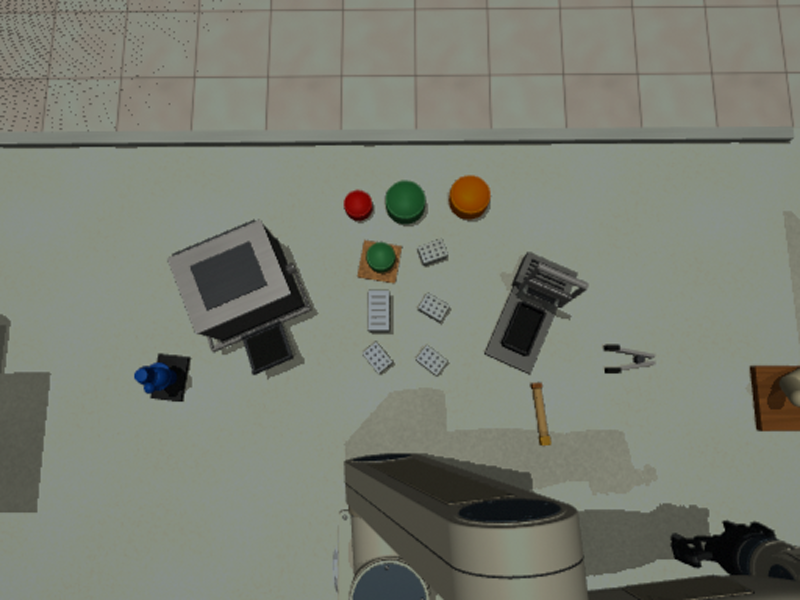

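View pics/scene0.png

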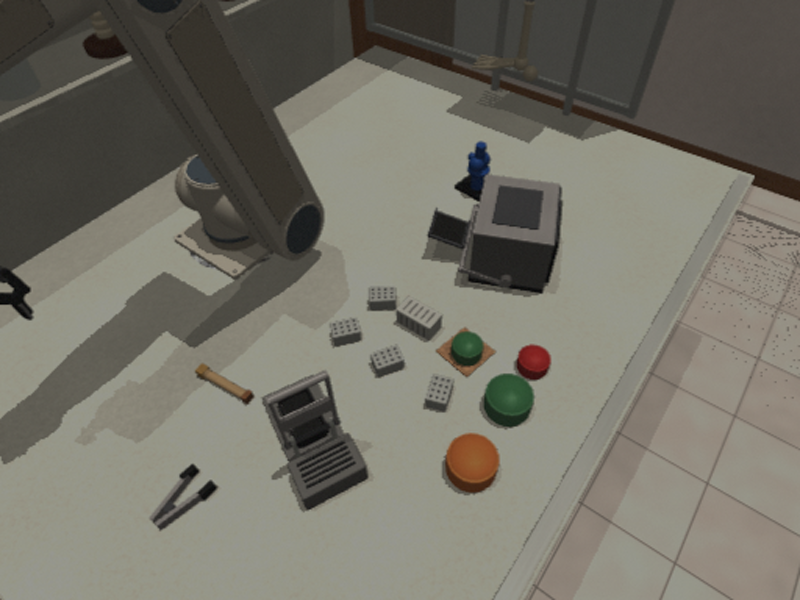

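The top view shows four white perforated tins, at (432,251), (434,306), (378,357) and (432,360). The cartridge is at (378,311) and the small green weight on its coaster at (380,256). The bin is at (240,280) with its pad at (270,345), and the humidity unit at (535,310) with its hinge end far away. The scene view agrees, and the clamp is upright.

```bash
cat > h.py <<'E'
from station import *
import cv2,numpy as np
from scipy.spatial.transform import Rotation as R
def cloud(n,im,d,M=None):
    M=M or camera_model(n);K=M["K"];P=np.array(M["pose"])
    v,u=np.mgrid[:384,:512]
    c=np.stack([(u-K[0,2])/K[0,0]*d,(v-K[1,2])/K[1,1]*d,d],-1)
    return c@P[:3,:3].T+P[:3,3]
def look(n): 
    im,d=camera(n); return im,cloud(n,im,d)
def rect(mask,W):
    "min-area rectangle (metric) of the world xy of mask pixels: centre, (long,short), yaw of long side"
    p=W[mask][:,:2].astype(np.float32); (c,s,a)=cv2.minAreaRect(p); a=np.radians(a)
    if s[0]<s[1]: s=s[::-1]; a+=np.pi/2
    return np.array(c),s,(a+np.pi/2)%np.pi-np.pi/2
def blobs(mask,lo=20):
    n,l,s,c=cv2.connectedComponentsWithStats(mask.astype(np.uint8),connectivity=4)
    return [l==i for i in range(1,n) if s[i,4]>=lo]
E
python3 - <<'E'
from h import *
z=np.load("top0.npz");im,d=z["im"],z["d"];W=cloud("top",im,d);Z=W[...,2]
print("table z",np.median(Z[220:240,200:230]))
hsv=cv2.cvtColor(im,cv2.COLOR_BGR2HSV)
reg=(W[...,0]>250)&(W[...,0]<900)&(np.abs(W[...,1])<520)
for m in blobs(reg&(Z>10)&(Z<400)):
    v,u=np.nonzero(m);c,s,a=rect(m,W);print("px",int(u.mean()),int(v.mean()),"n",m.sum(),c.round(),np.round(s),round(a,3),"z",np.percentile(Z[m],[5,50,95]).round(),"hsv",np.median(hsv[m],0))
print("upper")
for m in blobs(reg&(Z>140)&(Z<170)): c,s,a=rect(m,W);print(c.round(1),np.round(s,1),round(a,3),Z[m].mean(),m.sum())
E
```

```text
table z 0.5334309855188621
px 300 125 n 588 [ 810. -177.] [91. 91.] 1.122 z [22. 58. 67.] hsv [ 15. 255. 137.]
px 259 128 n 569 [798. -29.] [92. 89.] -1.243 z [24. 57. 67.] hsv [ 67. 156.  80.]
px 228 130 n 273 [793.  80.] [65. 62.] 1.554 z [21. 40. 48.] hsv [  1. 241. 122.]
px 153 186 n 5352 [552. 309.] [288. 233.] 0.41 z [ 43. 155. 160.] hsv [30. 14. 57.]
px 276 160 n 221 [681. -91.] [60. 43.] -1.224 z [19. 34. 38.] hsv [ 53.  15. 135.]
px 243 164 n 287 [668.  27.] [63. 60.] 0.002 z [23. 45. 52.] hsv [ 66. 147.  83.]
px 340 198 n 2448 [ 539. -304.] [246. 120.] -0.435 z [ 14.  35. 248.] hsv [35. 15. 57.]
px 242 198 n 398 [542.  31.] [89. 48.] 0.002 z [25. 48. 52.] hsv [ 98.  19. 143.]
px 277 196 n 220 [553. -91.] [60. 42.] 1.031 z [28. 34. 38.] hsv [ 71.  14. 137.]
px 241 228 n 216 [441.  34.] [60. 42.] 0.678 z [30. 34. 38.] hsv [ 96.   17.  139.5]
px 393 222 n 50 [ 462. -497.] [47. 13.] 1.429 z [13. 23. 27.] hsv [37.  18.5 37. ]
px 275 229 n 215 [435. -85.] [60. 42.] 0.914 z [29. 34. 38.] hsv [ 83.  14. 139.]
px 104 240 n 654 [399. 493.] [100.  60.] -0.094 z [ 11.  70. 145.] hsv [108.  205.5  37. ]
px 393 236 n 49 [ 413. -495.] [44. 13.] -1.465 z [15. 24. 27.] hsv [35. 27. 26.]
px 345 264 n 244 [ 318. -324.] [133.  22.] 0.106 z [14. 20. 25.] hsv [ 19. 137. 123.]
upper
[601.2 330.7] [206.9 178.6] -1.154 156.93342460535203 3523
[ 568.6 -318.2] [97.6 12.7] 1.138 160.0774811987624 156
[399.2 498.8] [26.4 25.8] -0.89 145.23412242460628 65
```

```bash
python3 - <<'E'
from h import *
z=np.load("top0.npz");im,d=z["im"],z["d"];W=cloud("top",im,d);Z=W[...,2]
def near(c,r): return np.hypot(W[...,0]-c[0],W[...,1]-c[1])<r
# frames
def toF(c,a): 
    p=W[...,:2]-c; return p@np.array([[np.cos(a),-np.sin(a)],[np.sin(a),np.cos(a)]])
L=toF([601.2,330.7],.417)
m=(L[...,0]<-95)&(L[...,0]>-230)&(np.abs(L[...,1])<70)&(Z>30)
print("pad",rect(m,W),np.c_[L[m],Z[m]].min(0),np.c_[L[m],Z[m]].max(0))
hsv=cv2.cvtColor(im,cv2.COLOR_BGR2HSV)
m=near((668,27),70)&(hsv[...,0]>8)&(hsv[...,0]<22)&(hsv[...,1]>60)
print("coaster",rect(m,W),m.sum())
m=near((668,27),40)&(Z>40);print("weight dome",rect(m,W),W[m].mean(0))
m=near((668,27),40)&(Z>15)&(hsv[...,0]>50)&(hsv[...,1]>100);print("weight all",rect(m,W))
C=toF([505,-288],-.435)
for nm,m in {"walls":(np.abs(C[...,0])<75)&(np.abs(C[...,1])<70)&(Z>39)&(Z<50),"base":(C[...,0]<0)&(C[...,0]>-120)&(np.abs(C[...,1])<75)&(Z>8)&(Z<60),"housing":(C[...,0]>75)&(C[...,0]<180)&(Z>50)&(Z<60)&(np.abs(C[...,1])<80),"bar":near((569,-318),90)&(Z>235)}.items():
    c,s,a=rect(m,W);q=C[m];print(nm,m.sum(),c.round(1),np.round(s,1),round(a,3),"local",q.min(0).round(1),q.max(0).round(1),"z",np.median(Z[m]).round(1))
m=near((569,-318),90)&(Z>235);q=W[m];print(q.mean(0),q.max(0))
# seat
m=(np.abs(C[...,0])<60)&(np.abs(C[...,1])<35)
print([(int(x),np.median(Z[m&(np.abs(C[...,0]-x)<4)]).round(1)) for x in range(-56,60,8)])
E
```

```text
pad (array([466.03796387, 270.93829346]), (139.8345489501953, 99.9839096069336), np.float64(-1.1551365354419452)) [-197.80842883  -69.86756069   41.06804308] [-97.74444769  69.95423461  88.35840645]
coaster (array([664.4541626 ,  32.03206635]), (90.64287567138672, 89.55005645751953), np.float64(1.4145554567007275)) 305
weight dome (array([670.49145508,  27.52017021]), (57.8964958190918, 56.26314163208008), np.float64(-0.7577678005088488)) [668.97425918  27.23154022  47.32004458]
weight all (array([665.87371826,  26.65126419]), (60.13683319091797, 58.61139678955078), np.float64(1.5645106008320369))
walls 154 [ 510.8 -294.8] [125.1  75.5] -0.354 local [-53.7 -37.2] [73.3 38.9] z 43.8
base 798 [ 459.2 -280.2] [148.7 104. ] 0.927 local [-111.   -74.6] [-0.1 69. ] z 18.2
housing 369 [ 615.9 -340.1] [119.8  76.2] 1.143 local [ 84.1 -60.1] [160.6  59.5] z 55.1
bar 172 [ 575.  -321.5] [98.1 13.5] 1.149 local [ 70.5 -49.9] [84.7 48.1] z 250.2
[ 574.09359817 -320.73603786  249.81905676] [ 599.54525464 -274.92867034  255.89280786]
[(-56, np.float64(17.8)), (-48, np.float64(42.6)), (-40, np.float64(31.7)), (-32, np.float64(32.3)), (-24, np.float64(33.0)), (-16, np.float64(31.9)), (-8, np.float64(32.7)), (0, np.float64(33.7)), (8, np.float64(32.3)), (16, np.float64(32.9)), (24, np.float64(32.2)), (32, np.float64(32.5)), (40, np.float64(32.2)), (48, np.float64(35.0)), (56, np.float64(41.4))]
```

```bash
python3 - <<'E'
from h import *
# tool-down orientation with yaw of jaw axis
r=R.from_rotvec(bot.read_ee_rot()).as_matrix();print(r.round(3))
for n,p in {"w":(668,27,250),"pad":(459,268,150),"bin":(600,330,250),"bin2":(620,300,200),"t":(681,-91,60),"cr":(505,-288,200),"bar0":(420,-245,80),"bar":(570,-320,260)}.items():
    o=[]
    for k in range(-6,7):
        a=k*np.pi/12; y=np.array([-np.sin(a),np.cos(a),0]);x=np.array([0,0,-1.])
        M=np.c_[x,y,np.cross(x,y)]
        q=kinematics.ik(p,R.from_matrix(M).as_rotvec()); o.append(None if q is None else round(float(q[5]),2))
    print(n,o)
E
```

```text
[[-0.     0.224 -0.975]
 [ 0.001 -0.975 -0.224]
 [-1.    -0.001 -0.   ]]
w [1.49, 1.22, 0.96, 0.7, 0.44, 0.18, -0.08, -0.35, -0.61, -0.87, -1.13, -1.39, -1.66]
pad [1.94, 1.68, 1.42, 1.16, 0.89, 0.63, 0.37, 0.11, -0.15, -0.41, -0.68, -0.94, -1.2]
bin [1.95, 1.69, 1.43, 1.17, 0.9, 0.64, 0.38, 0.12, -0.14, -0.4, -0.67, -0.93, -1.19]
bin2 [1.9, 1.64, 1.38, 1.11, 0.85, 0.59, 0.33, 0.07, -0.19, -0.46, -0.72, -0.98, -1.24]
t [1.32, 1.05, 0.79, 0.53, 0.27, 0.01, -0.25, -0.52, -0.78, -1.04, -1.3, -1.56, -1.83]
cr [0.91, 0.65, 0.38, 0.12, -0.14, -0.4, -0.66, -0.92, -1.19, -1.45, -1.71, -1.97, -2.23]
bar0 [0.87, 0.61, 0.35, 0.08, -0.18, -0.44, -0.7, -0.96, -1.22, -1.49, -1.75, -2.01, -2.27]
bar [0.93, 0.67, 0.41, 0.15, -0.12, -0.38, -0.64, -0.9, -1.16, -1.43, -1.69, -1.95, -2.21]
```

```bash
cat >> h.py <<'E'
BIN=np.array([601.2,330.7]);BA=.417
COA=np.array([666.,31.]);CR=np.array([504.7,-288.6]);CA=-.43
def ax(a): return np.array([np.cos(a),np.sin(a)])
def loc(c,a,x,y): return c+x*ax(a)+y*ax(a+np.pi/2)
def down(a):
    x=np.array([0,0,-1.]);y=np.array([-np.sin(a),np.cos(a),0]); return R.from_matrix(np.c_[x,y,np.cross(x,y)]).as_rotvec()
def go(xy,z,a=None,v=250,**k):
    return bot.move_l([float(xy[0]),float(xy[1]),float(z)],max_speed=v,frame=None if a is None else down(a),**k)
def up(z,v=250): p=bot.read_ee_pos(); return go(p[:2],z,v=v)
def st(s=""): print(s,"t",round(bot.read_clock(),1),"pos",np.round(bot.read_ee_pos(),1),"F",np.round(bot.read_wrist_force(),1),"w",round(bot.read_grip_width(),3),flush=True)
def tins(n="top"):
    im,W=look(n);Z=W[...,2];hsv=cv2.cvtColor(im,cv2.COLOR_BGR2HSV);o=[]
    reg=(W[...,0]>300)&(W[...,0]<800)&(W[...,1]>-300)&(W[...,1]<170)&(Z>10)&(Z<60)
    for m in blobs(reg,100):
        c,s,a=rect(m,W)
        if 54<s[0]<67 and 37<s[1]<49 and hsv[m][:,1].mean()<40: o.append((c,a))
    return o
E
python3 - <<'E'
from h import *
for c,a in tins(): print(c.round(1),round(a,2))
w=np.array([669.3,27.3])
bot.move_to([w[0]-60,w[1]-60,230],down(BA)); jaws.set_gripper(1.0,80)
go(w,120,BA); go(w,3,v=100); st("at")
jaws.set_gripper(0.0,80); st("gripped"); up(200); bot.wait(.2); st("lifted")
im,d=camera("wrist");cv2.imwrite("pics/w1.png",im)
im,d=camera("scene");cv2.imwrite("pics/s1.png",im)
E
```

```text
[681.5 -90.7] -1.23
[553.6 -91.5] 1.02
[440.7  34.1] 0.68
[434.8 -85.4] 0.92
at t 4.9 pos [669.7  27.3   3.7] F [-0.1 -0.1 -0.4] w 1.003
gripped t 5.2 pos [669.9  27.2   4.3] F [-0.6 -0.9  6.3] w 0.749
lifted t 6.3 pos [669.4  27.2 198.3] F [-1.8  0.1 -4.1] w 0.754
```

View pics/s1.png

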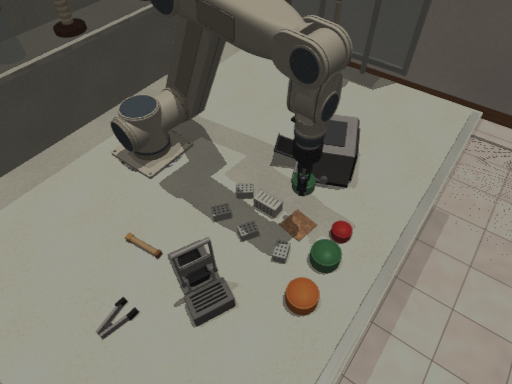

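View pics/w1.png

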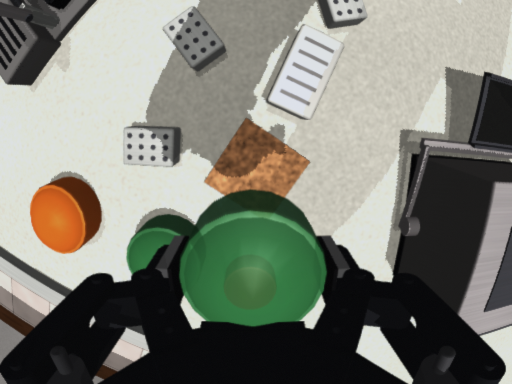

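The scene view shows the weight lifted at (303,183) with the bare coaster at (298,225). The wrist view shows it level and centred between the fingers at (250,270).

```bash
python3 - <<'E'
from h import *
pad=loc(BIN,BA,-155,0); print(pad)
go(pad,170,BA); 
im,W=look("top");hsv=cv2.cvtColor(im,cv2.COLOR_BGR2HSV)
m=(np.hypot(W[...,0]-666,W[...,1]-31)<75)&(hsv[...,0]>8)&(hsv[...,0]<22)&(hsv[...,1]>60)&(W[...,2]<20);print("coaster",rect(m,W),m.sum())
st("above")
print(go(pad,19.5,v=60,f_stop=18)); st("pressed")
im,d=camera("scene");cv2.imwrite("pics/s2.png",im[60:260,180:480])
E
```

```text
[459.4822428  267.92199991]
coaster (array([664.88110352,  32.23735428]), (90.3071060180664, 90.28040313720703), np.float64(1.4077299079849088)) 601
above t 7.9 pos [460.3 267.2 170. ] F [-0.4 -0.2 -5.3] w 0.75
False
pressed t 10.6 pos [459.6 268.   20.2] F [-4.5 -1.8  6.5] w 0.752
```

View pics/s2.png

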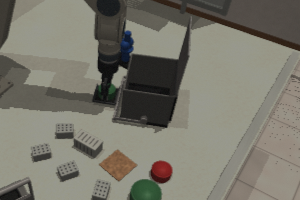

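The lid is upright at (185,50) in the crop with the weight on the pad at (105,90). I'll release it.

```bash
python3 - <<'E'
from h import *
jaws.set_gripper(1.0); bot.wait(.2); st("rel"); up(170); bot.wait(.3)
go([520,120],230,0); bot.wait(.5)
for n in("top","scene"):
    im,W=look(n);Z=W[...,2];hsv=cv2.cvtColor(im,cv2.COLOR_BGR2HSV)
    L=(W[...,:2]-BIN)@np.c_[ax(BA),ax(BA+np.pi/2)]
    m=(np.hypot(L[...,0]+155,L[...,1])<70)&(hsv[...,0]>50)&(hsv[...,0]<80)&(hsv[...,1]>100)
    print(n,m.sum(),rect(m,W) if m.sum() else 0, L[m].mean(0) if m.sum() else 0,np.max(Z[m]) if m.sum() else 0)
    m=(L[...,0]>40)&(L[...,0]<130)&(np.abs(L[...,1])<110)&(Z>170);print("lid",Z[m].max() if m.any() else 0,L[m].mean(0))
    if n=="top": cv2.imwrite("pics/t2.png",im[120:320,60:360])
for c,a in tins(): print(c.round(1),round(a,2))
st()
E
```

```text
rel t 11.2 pos [459.6 268.   19.5] F [-0.5  0.4 -0. ] w 1.002
top 0 0 0 0
lid 327.80950238758896 [87.30409148  4.57191502]
scene 167 (array([466.87017822, 256.23529053]), (55.71883773803711, 47.12726974487305), np.float64(0.6040139233986501)) [-153.43167982  -16.43988654] 69.49578405858722
lid 325.1447311412302 [ 87.64625387 -21.01778584]
[681.9 -90.4] -1.22
[553.1 -91.2] 1.03
[440.8  34.2] 0.68
[434.9 -85.3] 0.91
 t 13.7 pos [520.  120.1 230. ] F [-0.   0.1  0.8] w 1.0
```

View pics/t2.png

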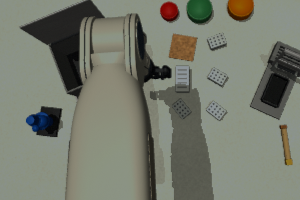

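The lid is fully up at 325 mm and the weight holds it. All four tins are visible, so tins are next.

```bash
cat >> h.py <<'E'
def fetch(c,a,dest,g=60):
    a=(a+np.pi/2)%np.pi-np.pi/2
    if a<-1.0: a+=np.pi if c[1]>0 else 0
    jaws.set_gripper(1.0,g)
    go(c,130,a); go(c,2,v=120); jaws.set_gripper(0.0,g); w0=bot.read_grip_width()
    up(230); w1=bot.read_grip_width(); st(f"lift {w0:.3f}")
    if w1<.35: print("MISS");return False
    go([540,160],230,BA); go(dest,230); w2=bot.read_grip_width()
    if w2<.35: print("LOST on the way");return False
    go(dest,95,v=150); jaws.set_gripper(.66); bot.wait(.2); up(230); go([520,120],230,0); st("done")
    return True
E
python3 - <<'E'
from h import *
D=[(-40,38),(-40,-38)]
for d in D:
    t=tins(); print([(c.round(),round(a,2)) for c,a in t])
    c,a=max(t,key=lambda q:q[0][0])
    if not fetch(c,a,loc(BIN,BA,*d)): break
t=tins(); print([(c.round(),round(a,2)) for c,a in t])
im,d=camera("scene");cv2.imwrite("pics/s3.png",im[60:360,120:480])
E
```

```text
[(array([682., -90.]), np.float64(-1.22)), (array([553., -91.]), np.float64(1.04)), (array([441.,  34.]), np.float64(0.68)), (array([435., -85.]), np.float64(0.9))]
lift 0.483 t 18.1 pos [681.8 -90.2 228.4] F [-1.  -0.5 -1. ] w 0.487
done t 24.1 pos [520.  120.6 229.7] F [ 0.  -0.4  0.9] w 0.659
[(array([553., -91.]), np.float64(1.03)), (array([441.,  34.]), np.float64(0.68)), (array([435., -85.]), np.float64(0.91))]
lift 0.477 t 28.6 pos [553.1 -91.2 228.7] F [ 0.3 -0.6 -1.2] w 0.485
done t 33.5 pos [520.3 120.5 229.6] F [ 0.   0.6 -0.6] w 0.659
[(array([441.,  34.]), np.float64(0.68)), (array([435., -85.]), np.float64(0.91))]
```

View pics/s3.png

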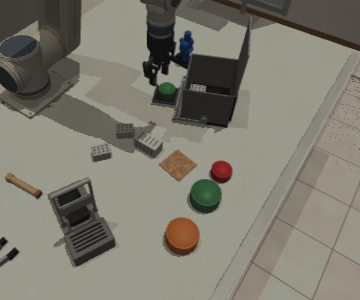

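Tins are visible in the bin at (198,90), the weight is on the pad at (167,90), and two tins are left on the table.

```bash
python3 - <<'E'
from h import *
D=[(12,38),(12,-38)]
for d in D:
    t=tins(); print([(c.round(),round(a,2)) for c,a in t])
    if not t: break
    c,a=t[0]
    if not fetch(c,a,loc(BIN,BA,*d)): break
t=tins(); print([(c.round(),round(a,2)) for c,a in t])
go([520,-60],260,0)
im,W=look("top");Z=W[...,2];L=(W[...,:2]-BIN)@np.c_[ax(BA),ax(BA+np.pi/2)]
hsv=cv2.cvtColor(im,cv2.COLOR_BGR2HSV)
m=(np.abs(L[...,0])<78)&(np.abs(L[...,1])<92)&(Z>20)&(Z<140)&(hsv[...,2]>95)
for b in blobs(m,15): print("in bin",L[b].mean(0).round(),Z[b].max().round(),b.sum())
m=(np.hypot(L[...,0]+155,L[...,1])<70)&(hsv[...,0]>50)&(hsv[...,0]<80)&(hsv[...,1]>100)
print("w",m.sum(),rect(m&(Z>58),W),L[m&(Z>58)].mean(0),Z[m].max()); st()
cv2.imwrite("pics/t4.png",im[100:300,60:360])
E
```

```text
[(array([441.,  34.]), np.float64(0.68)), (array([435., -85.]), np.float64(0.9))]
lift 0.486 t 37.7 pos [440.4  34.1 228.8] F [ 0.1  0.2 -0.7] w 0.485
done t 43.0 pos [520.2 120.7 229.6] F [ 0.6  0.1 -0.1] w 0.66
[(array([435., -85.]), np.float64(0.9))]
lift 0.479 t 47.4 pos [434.8 -85.2 228.9] F [-1.1 -0.4 -1.6] w 0.482
done t 52.7 pos [520.5 120.6 229.6] F [-0.6  0.6  0.7] w 0.658
[]
in bin [ 42. -51.] 70.0 60
in bin [17. 46.] 72.0 107
in bin [-32. -37.] 48.0 118
in bin [-33.  40.] 44.0 103
w 341 (array([460.33016968, 267.33532715]), (54.867584228515625, 54.636924743652344), np.float64(1.284392526316723)) [-155.75073031   -0.73234807] 72.95850904891654
 t 53.7 pos [520.  -58.8 259.7] F [ 0.3 -0.9  0.7] w 0.66
```

View pics/t4.png

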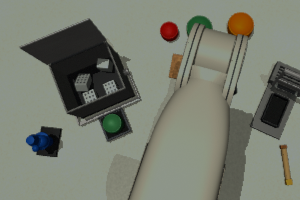

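All four tins are in the bin and the weight is centred on the pad at (112,123) in the crop. I'll return the weight to the coaster.

```bash
python3 - <<'E'
from h import *
w=np.array([460.2,267.5]); c=np.array([664.9,32.2])
jaws.set_gripper(1.0,80); go(w,200,BA); go(w,20,v=100); jaws.set_gripper(0.0,80); st("grip")
up(200,v=120); bot.wait(.3); st("lift")
if bot.read_grip_width()>.65:
    go(c,150,BA); st("over"); print(go(c,2.8,v=60,f_stop=6)); st("set")
    if bot.read_grip_width()>.65:
        jaws.set_gripper(1.0); st("rel"); up(200)
        go([520,-150],230,0)
        for n in ("top","scene"):
            im,W=look(n);Z=W[...,2];hsv=cv2.cvtColor(im,cv2.COLOR_BGR2HSV)
            m=(np.hypot(W[...,0]-665,W[...,1]-32)<60)&(hsv[...,0]>50)&(hsv[...,0]<80)&(hsv[...,1]>100)&(Z>38)
            print(n,"w",rect(m,W),Z[m].max())
            L=(W[...,:2]-BIN)@np.c_[ax(BA),ax(BA+np.pi/2)];m=(np.abs(L[...,0])<70)&(np.abs(L[...,1])<80);print("lid z",np.percentile(Z[m],[5,50,95]))
            m=(np.hypot(W[...,0]-542,W[...,1]-31)<80)&(Z>40)&(Z<60)&(hsv[...,1]<60);print("cart",rect(m,W),m.sum())
E
```

```text
grip t 57.9 pos [460.3 267.8  20.9] F [-3.1  2.   8.6] w 0.75
lift t 59.8 pos [460.3 267.8 199.8] F [ 0.2  0.3 -4.5] w 0.75
over t 61.3 pos [664.3  33.2 150.4] F [-0.3  0.  -5.3] w 0.748
True
set t 63.5 pos [664.9  32.2   5.1] F [0.1 0.8 6. ] w 0.752
rel t 63.8 pos [663.6  32.3   3.2] F [-1.5  0.3  0.8] w 0.996
top w (array([662.9229126 ,  31.89146042]), (58.35174560546875, 56.488670349121094), np.float64(0.00023814167219149418)) 56.5317372172733
lid z [153.75788666 157.56598802 161.1915571 ]
cart (array([542.55883789,  32.57396317]), (88.48524475097656, 45.4339714050293), np.float64(0.006102959771120409)) 361
scene w (array([668.06213379,  27.07024384]), (53.68857955932617, 49.4604377746582), np.float64(0.8101305409668509)) 53.428010751060015
lid z [154.44013268 157.43344566 160.50139159]
cart (array([545.32794189,  28.87084961]), (90.50342559814453, 48.95113754272461), np.float64(-0.019848539604360838)) 335
```

```bash
cat >> h.py <<'E'
def wrist():
    M=camera_model("wrist");im,d=camera("wrist");K=M["K"];P=np.array(M["pose"])
    v,u=np.mgrid[:384,:512];x=(u-K[0,2])/K[0,0];y=(v-K[1,2])/K[1,1];r=np.hypot(x,y)+1e-9
    t=np.tan(np.minimum(r,1.4))/r
    c=np.stack([x*t*d,y*t*d,d],-1);return im,c@P[:3,:3].T+P[:3,3]
def cradle(im,W,c=CR,a=CA,nm=""):
    Z=W[...,2];C=(W[...,:2]-c)@np.c_[ax(a),ax(a+np.pi/2)]
    for k,m in {"walls":(np.abs(C[...,0])<58)&(np.abs(C[...,1])<36)&(Z>40)&(Z<49),"hous":(C[...,0]>75)&(C[...,0]<180)&(Z>51)&(Z<60)&(np.abs(C[...,1])<75),"base":(C[...,0]>-110)&(C[...,0]<60)&(np.abs(C[...,1])<75)&(Z>12)&(Z<24)}.items():
        if m.sum()<30: continue
        r=rect(m,W);q=C[m];print(nm,k,m.sum(),r[0].round(1),np.round(r[1],1),round(r[2],3),"local",np.percentile(q,1,0).round(1),np.percentile(q,99,0).round(1),"z",np.median(Z[m]).round(1))
E
python3 - <<'E'
from h import *
for n in ("top","scene"): cradle(*look(n),nm=n)
p=loc(CR,CA,-60,0); go(p,230,CA); bot.wait(.2)
im,W=wrist(); cradle(im,W,nm="wrist"); cv2.imwrite("pics/w5.png",im); np.savez("w5.npz",im=im,W=W); st()
print(np.median(W[200:,:,2]),np.round(camera_model("wrist")["pose"],2).tolist())
E
```

```text
top walls 67 [ 496.9 -309.3] [108.6  31.8] -0.305 local [-53.  -32.9] [53.5 -2.8] z 44.3
top hous 158 [ 603.5 -366.2] [74.4 60.8] -0.429 local [ 85.4 -59.7] [158.4   0.8] z 55.3
top base 279 [ 463.9 -313.3] [170.6  49. ] -0.312 local [-104.6  -71.7] [ 58.4 -18.2] z 16.6
scene walls 58 [ 511.7 -293.6] [96.2 63. ] -0.418 local [-39.  -33.4] [50.3 29.3] z 44.7
scene hous 1169 [ 613.4 -340.4] [119.7  83.8] 1.144 local [ 87.2 -60.3] [161.4  56.6] z 55.5
scene base 382 [ 478.2 -288.7] [168. 127.] -0.429 local [-101.2  -72.6] [59.7 52. ] z 16.5
wrist walls 1164 [ 504.9 -289.8] [109.3  64.5] -0.426 local [-53.6 -32.9] [55.  31.1] z 43.6
wrist hous 1470 [ 596.7 -332. ] [120.1  53.5] 1.15 local [ 94.1 -53.4] [127.7  57. ] z 55.4
wrist base 5111 [ 477.9 -287.2] [170.4 129.1] -0.424 local [-100.9  -68.9] [57.4 53.2] z 15.7
 t 67.0 pos [ 450.8 -262.6  230. ] F [0.8 0.  0.2] w 1.0
38.07690600452838 [[0.41, 0.88, 0.25, 388.21], [0.91, -0.4, -0.11, -233.64], [0.0, 0.27, -0.96, 372.34], [0.0, 0.0, 0.0, 1.0]]
```

View pics/w5.png

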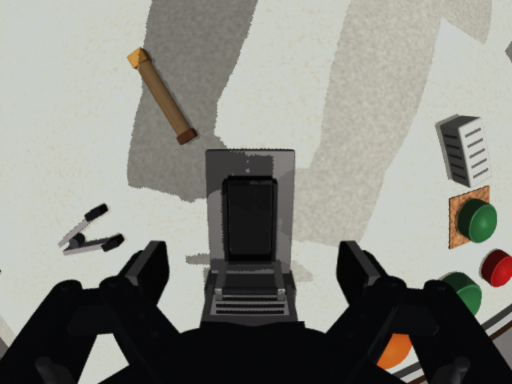

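The wrist view shows the cradle slot at (250,218), with the clamp standing at its far end at (250,275). All the measured walls agree to about 1 mm. Next I'll pick up the cartridge.

```bash
python3 - <<'E'
from h import *
C0=np.array([504.8,-289.3]);A=-.428
go([470,31],230,0); bot.wait(.1); im,W=wrist();hsv=cv2.cvtColor(im,cv2.COLOR_BGR2HSV)
m=(np.hypot(W[...,0]-543,W[...,1]-31)<70)&(W[...,2]>43)&(W[...,2]<55)&(hsv[...,1]<60)
for b in blobs(m,200): print("cart",rect(b,W),b.sum()); r=rect(b,W)
c=np.array([r[0][0]*.5+542.6*.5,r[0][1]*.5+31.8*.5]);print(c)
jaws.set_gripper(1.0,60); go(c,130,r[2]); go(c,13,v=100); jaws.set_gripper(0,60); st("grip"); up(220); st("lift")
go([420,-150],240,A); go(loc(C0,A,0,0),150); bot.wait(.2); st("over")
go(C0,85,v=80);bot.wait(.2); im,W=wrist(); cv2.imwrite("pics/w6.png",im); st("85"); np.savez("w6.npz",im=im,W=W)
E
```

```text
cart (array([543.95751953,  31.38649559]), (90.69419860839844, 48.34565353393555), np.float64(-0.017104018942979415)) 2785
[543.27875977  31.5932478 ]
grip t 71.1 pos [543.6  31.6  13.5] F [-1.6 -0.2  6.3] w 0.554
lift t 72.1 pos [543.   31.6 218.6] F [-0.1  0.1 -1.7] w 0.555
over t 74.2 pos [ 504.8 -288.6  151.2] F [-0.3  0.3 -1.7] w 0.553
85 t 75.4 pos [ 505.  -289.4   85.4] F [-0.5  0.3 -2.6] w 0.555
```

View pics/w6.png

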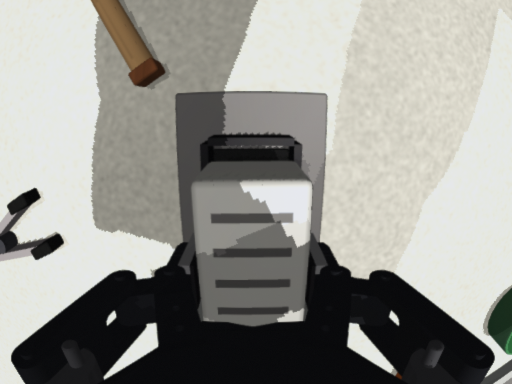

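The cartridge (centre col 252) is lined up with the slot (col 251). Now I'll lower it.

```bash
python3 - <<'E'
from h import *
C0=np.array([504.8,-289.3])
print(go(C0,45,v=40,f_stop=7)); bot.wait(.2); st("down")
if bot.read_ee_pos()[2]<51:
    jaws.set_gripper(1.0); bot.wait(.2); st("rel"); up(150)
    go(loc(C0,-.428,-80,0),200); bot.wait(.2)
    im,W=wrist(); Z=W[...,2]; m=(np.hypot(W[...,0]-505,W[...,1]+289)<75)&(Z>64)&(Z<90)
    C=(W[...,:2]-C0)@np.c_[ax(-.428),ax(-.428+np.pi/2)]
    m&=(np.abs(C[...,1])<35)&(C[...,0]<52); print("cart",rect(m,W),np.median(Z[m]),C[m].min(0),C[m].max(0)); cv2.imwrite("pics/w7.png",im); st()
    m=(Z>200)&(Z<275)&(np.abs(C[...,1])<70)&(C[...,0]>0)&(C[...,0]<150); print("bar w",C[m].mean(0) if m.any() else 0)
    im,W=look("scene");Z=W[...,2];C=(W[...,:2]-C0)@np.c_[ax(-.428),ax(-.428+np.pi/2)]
    m=(Z>235)&(Z<262)&(np.abs(C[...,1])<60)&(C[...,0]>40)&(C[...,0]<130); print("bar s",m.sum(),C[m].min(0),C[m].max(0),Z[m].max())
E
```

```text
False
down t 76.8 pos [ 504.9 -289.4   45.2] F [-1.3  1.2  1.2] w 0.552
rel t 77.4 pos [ 504.8 -289.3   45. ] F [ 0.5 -0.2  0.2] w 1.0
cart (array([ 505.64859009, -288.9465332 ]), (90.91061401367188, 48.575557708740234), np.float64(-0.42056000775869684)) 79.61943921205301 [-44.92281843 -23.79689306] [46.01137736 25.2790242 ]
 t 78.8 pos [ 432.3 -256.2  198.9] F [-0.  -0.6  0.1] w 1.002
bar w 0
bar s 261 [ 72.26289187 -50.26203708] [86.41659361 47.4233553 ] 254.79777165119617
```

View pics/w7.png

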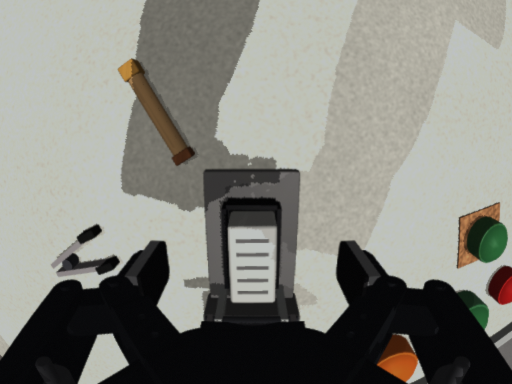

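The cartridge sits on the seat, within 1 mm of centre, with its top at 79.6 mm. The clamp is at about 1.62 rad, so I'll grip the bar and follow its arc.

```bash
cat > clamp.py <<'E'
from h import *
C0=np.array([504.8,-289.3]);A=-.428;G=A-np.pi/2
def bar(th,dz=-18): 
    return loc(C0,A,70-165*np.cos(th),0),80+165*np.sin(th)+dz
E
python3 - <<'E'
from clamp import *
up(320); p,z=bar(1.622)
bot.move_to([*map(float,loc(C0,A,40,0)),320.],down(G)); jaws.set_gripper(.5,30)
go(p,310,G); go(p,z,v=80,f_stop=10); st("at bar"); jaws.set_gripper(0,30); st("grip")
for th in np.linspace(1.622,0,14)[1:]:
    p,z=bar(th); go(p,z,v=90)
    F=bot.read_wrist_force()
    print(round(th,2),np.round(F,1),round(bot.read_grip_width(),3))
    if np.linalg.norm(F)>45 or bot.read_grip_width()<.1: print("STOP");break
st("end")
im,d=camera("scene");cv2.imwrite("pics/s8.png",im[130:370,60:420])
E
```

```text
at bar t 82.9 pos [ 576.3 -322.   227.4] F [-0.4 -0.4 -0.1] w 0.5
grip t 83.3 pos [ 576.2 -321.9  227.2] F [-0.4 -0.2  2.8] w 0.15
1.5 [-1.3  1.4  6.1] 0.149
1.37 [-3.   1.6  6.4] 0.148
1.25 [-2.4  2.2  4.8] 0.153
1.12 [-2.5  0.6  0.8] 0.156
1.0 [ 0.6  0.5 -5. ] 0.15
0.87 [ 3.2 -1.  -6.3] 0.152
0.75 [ 4.3 -0.6 -6.8] 0.149
0.62 [ 4.2 -1.4 -5.4] 0.149
0.5 [ 4.8 -2.1 -5.6] 0.145
0.37 [ 6.4 -1.7 -4.5] 0.153
0.25 [ 6.2 -1.7 -4. ] 0.146
0.12 [ 5.8 -1.3 -2. ] 0.15
0.0 [ 5.4 -2.1 -1.1] 0.156
end t 88.1 pos [ 418.5 -250.1   61.4] F [ 5.4 -2.1 -1.1] w 0.156
```

View pics/s8.png

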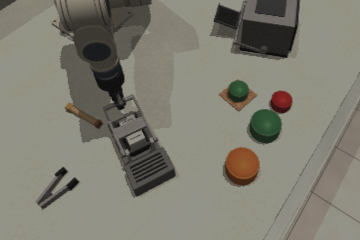

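The clamp is down at (125,125) in the crop. I'll release it, press the bar home from above and measure.

```bash
python3 - <<'E'
from clamp import *
jaws.set_gripper(.5); st("rel"); up(130); jaws.set_gripper(0)
p,_=bar(0)
print(go(p,83,v=30,f_stop=25)); st("press"); up(130); st()
go(loc(C0,A,-130,0),260); go([380,-60],300,0); bot.wait(.3)
for n in ("scene","top"):
    im,W=look(n);Z=W[...,2];C=(W[...,:2]-C0)@np.c_[ax(A),ax(A+np.pi/2)]
    for k,(a,b,c,y) in {"bar":(-105,-85,60,40),"plate":(-16,16,60,40),"arms":(-70,-30,70,60),"cart":(25,44,60,20),"cart-":(-44,-25,60,20)}.items():
        m=(C[...,0]>a)&(C[...,0]<b)&(Z>c)&(Z<130)&(np.abs(C[...,1])<y); print(n,k,m.sum(),np.percentile(Z[m],[5,50,95]).round(1) if m.any() else 0)
    hsv=cv2.cvtColor(im,cv2.COLOR_BGR2HSV);m=(np.hypot(W[...,0]-665,W[...,1]-32)<60)&(hsv[...,0]>50)&(hsv[...,0]<80)&(hsv[...,1]>100)
    print("weight",rect(m,W)[0],Z[m].max())
    L=(W[...,:2]-BIN)@np.c_[ax(BA),ax(BA+np.pi/2)];m=(np.abs(L[...,0])<70)&(np.abs(L[...,1])<80);print("lid z",np.percentile(Z[m],[5,50,95]).round(1))
    cv2.imwrite(f"pics/{n}9.png",im)
E
```

```text
rel t 88.6 pos [ 418.  -249.7   61.8] F [0.4 0.5 0.7] w 0.5
True
press t 90.8 pos [ 418.3 -249.9   86.7] F [-3.9  1.2 10.6] w -0.001
 t 91.2 pos [ 418.9 -250.3  131. ] F [ 0.4  0.7 -0.8] w -0.0
scene bar 127 [78.7 84.8 89.1]
scene plate 275 [80.  82.3 85. ]
scene arms 104 [70.7 81.8 88.3]
scene cart 84 [69.5 72.1 75.2]
scene cart- 71 [69.8 72.8 75.5]
weight [666.70666504  23.98958206] 55.710838440668226
lid z [154.4 157.5 160.5]
top bar 104 [81.8 86.3 90.3]
top plate 228 [78.8 82.4 86. ]
top arms 104 [70.5 79.7 89.8]
top cart 66 [68.6 72.5 76.2]
top cart- 69 [68.7 72.2 75.6]
weight [661.73327637  33.61919403] 56.32913173925249
lid z [153.9 157.6 161.2]
```

View pics/scene9.png

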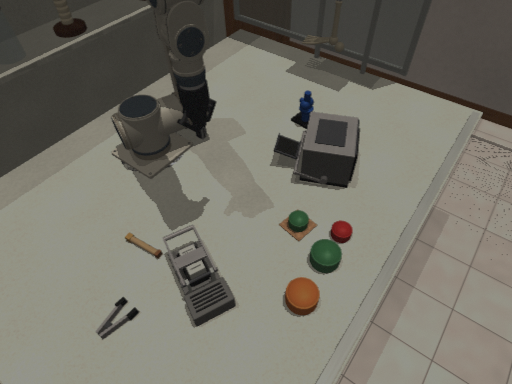

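The scene view shows the clamp closed at (197,275), the weight on the coaster at (298,220) and the bin lid flat at (332,132). Nothing is touching the robot, so I'll hand it in.

```bash
python3 - <<'E'
from station import *
finish_job(); print(bot.read_clock())
E
```

```text
the job is handed in; nothing more can be done
the job is handed in; nothing more can be done
```

The job is done and handed in at about 93 s of robot time; it gave no verdict, so what follows is from my own camera checks.

- **Weight and lid:** I set the small green paperweight on the pad. The lid stood fully raised (top at about 325 mm) and stayed up after I let go. All four tins went in, and I saw four in the bin, the highest point about 72 mm above the table. With the weight back on its coaster, the lid lies flat at the same height as at the start.
- **Weight position:** The two cameras put the weight about 3 and 8 mm from the coaster's centre. They differ by up to about 10 mm from each other, partly from side-view bias, but both are well inside the 25 mm limit.
- **Cartridge and clamp:** The cartridge lies within about 1 mm and 0.01 rad of the cradle's centre and line. With the clamp closed, the finger press met the bar at 86.7 mm (87 mm expected when closed). The cartridge top dropped from 79.6 to about 72.3 mm, so the seat is roughly 7 to 8 mm down.
- **Bystanders:** The pointer, spring clamp and knee model look untouched in the last picture; I did not measure them again.

I noticed no tin being knocked aside, and nothing slipped in the grip. No check failed.

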